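# Open the latched platen drawer and stack a platen in it

### The arm

A 6-joint arm with a two-finger parallel gripper is mounted at the origin on the work surface. World frame = base frame: x ahead of the robot, y to its left, z up, the work surface at z = 0. Lengths are in m, angles in degrees, forces in N, time in s.
With the tool pointing down it reaches from about 0.4 to 0.825 m from the base axis. Payload 7 kg.
Tool frame: the origin (TCP) lies midway between the tips of the shut fingers; the grasp point (between the pads) lies 19 mm behind it; z points along the fingers, x is the direction in which the jaws open and shut, and the axes are right-handed (so a half turn about z gives the same grasp; the last joint's range is limited). The gripper opens to 88 mm and grips with 3 to 60 N. Pads are 19 mm wide; open, the fingers measure 130 mm over their backs; the gripper's body (78 mm by 193 mm) begins 47 mm behind the grasp point.
Start: joints at [87.038, 20.546, 0.682, 0, -70.136, -16.507], TCP at [0.225, 0.636, 0.227] pointing down, gripper open.
Joint ranges: [-176.03, 176.03], [-82.01, 121.73], [-58.28, 71.71], [-173.87, 95.51], [-174.79, -0.11], [-173.66, 173.66]. Speed limits (degrees/s): [136.94, 136.94, 172.46, 180, 180, 180].

### API

Orientations are given as [roll, pitch, yaw] about the fixed x, y, z axes, in that order (R = Rz(yaw) Ry(pitch) Rx(roll)).
In Python, from plant import * gives the robot as it stands. The module is installed in compiled form; this text tells all that it offers.
- The arm moves only by the shell command python3 -m pendant 'ROWS' [OPENING]. ROWS is JSON, a list that holds one entry, the list of rows, each a list of 6 numbers: the shift along the world's x, y, z in mm, then the turn, a rotation vector about the world's x, y, z in degrees. A call has 1 to 10 rows; each row is the pose to reach, as a shift and turn from the pose commanded when the call began; what a row does not reach only later rows make up. A row lasts 1/8 s, in which the tool goes at most 62.5 mm and 10.7 degrees, less where a joint would pass 70% of its speed; a pose out of reach is approached as far as the arm can. A call with a gripper value outside its range is refused whole. OPENING is the closure, from -1 (fully open) to 1 (shut), set as the call begins (- or left out, the last holds). The fingers move at their own pace and stop on an object; the grip force is fixed at half the most. Time passes only in rows, so rows that repeat a pose let the fingers close. It gives the time, the measured TCP pose, the force and the opening at its end, in the units of the state.
- get_obs(): the state, without advancing time (a new reading comes with each control period).
- snapshot(name): name is "scene" or "top" or "wrist"; returns a dict with "pixels" (480x640x3 uint8, red, green, blue), "depth" (480x640 float32, m along the optical axis (not along the pixel's ray), 0 where there is no reading), "fx", "fy", "cx", "cy" (pixels), "pose" (4x4, takes a point from camera to world coordinates); the wrist camera has in their place "tool_from_camera" (4x4, takes a point from camera to tool coordinates, whose origin is the TCP and whose axes are the tool frame's). Camera axes: x right, y down, z forward; pixel columns grow to the right and rows downward; lengths in m; the calibration is good to about 2 mm. A picture is of the moment at which its call begins: read the wrist's pose just before it.
- close_job(): hands the job in, once; it reports no verdict.
The state is a dict: "clock": time; "joint_pos": joint angles; "qvel": joint speeds; "tau": joint torques, N m; "tool_pos": TCP position; "orientation": TCP orientation; "force": force on the tool from outside, world axes, zero at the start; "moment": the same for the moment, N m; "opening": finger opening in m.
Only numpy, scipy, OpenCV 4.12 (cv2) and the standard library are available. Lean on these libraries where they do the work, as an engineer would, in place of code of your own. Each camera call takes 0.05 s, during which the arm holds its last target. There are 200 camera calls.

### The job

On the drawer unit, press the release button so that the flush T-handle pops out, turn the handle clockwise to its stop to unlatch the drawer, and pull the drawer all the way out. Then take the hat-shaped steel platen that lies hub up on the bench and set it, still hub up, centred on the platen in the drawer so that their flat faces meet; leave it there, let go, and leave the drawer open. Do not disturb the other platen on the bench or the other loose things.

Things in the scene. Friction and masses are not known exactly. Their poses are not given: they have to be found in the camera images.
- cabinet: Fixed grey drawer unit, 260 mm wide; casing 132 mm high, 240 mm deep. Origin on the bench under the middle of the casing's front edge; +x into the casing (the drawer pulls out along -x, to the robot's right), z up. Before it is the drawer's sloping aluminium front, 240 mm wide, 160 mm along a 40 degree slope, from 15 mm high at x = -125 mm to 117 mm at x = -2 mm (shut); its normal leans 40 degrees from vertical to -x.
- handle_grip (a point): Middle of the T-handle's dark steel bar (80 long, 14 wide, 16 thick), mid-front. Axes turn with the handle: z outward, normal to the sloping front; y along the bar, x across it (at the start y is level, x up the slope). At first the bar lies flush in a 92 x 26 mm recess, this point 8 mm below the surface; popped out, 26 mm above it. A spring of about 4 N holds it out.
- button_top (a point): Centre of the outer face of the round steel release button, 24 mm across, on the sloping front 75 mm to the cabinet's +y of the handle's middle, 9 mm proud. z outward, normal to the front. Pressed straight in along -z: 2 N starts it, 5 N takes it fully in (6 mm); the handle pops out at about 4.5 mm, and the button springs back when let go.
- release_button (a joint): Button travel in m: 0 out, 0.006 fully in.
- t_handle (a joint): How far the handle has popped out, in m: 0 flush, 0.034 fully out. It pops out by spring when the button is pressed, and cannot otherwise.
- spindle (a joint): Handle turn in rad: 0 at the start (bar level), growing clockwise as seen from outside (that is, negative about the outward z of handle_grip), stop at 1.3. Stiff by about 0.12 N m and stays where it is left. It can turn only when popped out. The drawer is latched below about 0.8 rad.
- drawer (a joint): Drawer travel in m: 0 shut, 0.155 fully out (about 2 N of friction, stays where it is left). The T-handle serves as its pull. The drawer's tray is open on top, 150 mm deep and 220 mm wide, rim 65 mm above the bench.
- platen_up_mid (a point): Middle (half height) of the platen to be moved: a plain steel hat-shaped disc lying hub up on the bench, flange 64 mm across and 10 mm thick below, hub 36 mm across and 26 mm tall above; 36 mm in all, about 0.45 kg. This point is 18 mm above its flat underside; z up. Grasp it by the hub.
- platen_in_mid (a point): Middle (half height) of an equal platen standing hub down in the drawer between four low blocks, hidden while the drawer is shut; its flat face is up, 18 mm above this point (51 mm above the bench). It rides with the drawer. With the drawer fully out its centre is 72 mm in front of the casing's front edge.
- platen_down_mid (a point): Middle of the other platen on the bench, equal but lying hub down with its flat flange face up. Not to be moved. Which of the two lies nearer the robot varies.
- jar_large: Bystander, loose, to be left alone: large white screw-lid jar, 72 mm across, 100 mm tall. Origin at its underside.
- jar_small: Bystander, loose, to be left alone: small white screw-lid jar, 52 mm across, 70 mm tall. Origin at its underside.
- weight: Bystander, loose, to be left alone: brass knob weight, 36 mm across, 48 mm tall. Origin at its underside.
- brush: Bystander, loose, to be left alone: hand brush lying flat, about 200 mm long. Origin at its underside.
- spatula: Bystander, loose, to be left alone: spatula lying flat, about 280 mm long. Origin at its underside.
- core: Bystander, loose, to be left alone: upright concrete core, 50 mm across, 90 mm tall. Origin at its underside.
- dish: Bystander, loose, to be left alone: shallow steel dish, 90 mm across, 30 mm tall. Origin at its underside.
Not all that is in view belongs to the job. What is shaped like the part that bears platen_up_mid but black or pink is not meant.

How it is judged:
By the outcome, as a careful person would: the job done as asked, in the order asked, and still so for the second after the job is handed in, with the robot touching nothing.
It also fails if it takes over 61 s, if anything falls off the work surface, if the arm or the gripper's body presses on something with over 40 N, if the wrist force passes 120 N, or if a joint passes its speed limit or range.

## Working session

There is one attempt and no reset: what is moved stays moved. The work goes in short steps, Python scripts to look and compute and a shell command to move; the robot and the scene stay as the last step left them, time stands still between calls to the robot, and variables do not carry over. Pictures are saved under pics/ and viewed, about 8 in all and at most 12, crops included, and the job is handed in when it is done.

```bash
mkdir -p pics
cat > h.py <<'E'
from plant import *
import numpy as np, cv2
from scipy.spatial.transform import Rotation as R
def T_tool():
    o=get_obs(); T=np.eye(4); T[:3,:3]=R.from_euler('xyz',o['orientation'],degrees=True).as_matrix(); T[:3,3]=o['tool_pos']; return T
def snap(n):
    T=T_tool(); s=snapshot(n); s['T']=s['pose'] if 'pose' in s else T@s['tool_from_camera']
    d=s['depth']; v,u=np.mgrid[:480,:640]
    p=np.stack([(u-s['cx'])/s['fx']*d,(v-s['cy'])/s['fy']*d,d],-1)
    s['xyz']=p@np.asarray(s['T'])[:3,:3].T+np.asarray(s['T'])[:3,3]; s['xyz'][d==0]=np.nan
    return s
def save(s,f,crop=None,k=1):
    im=s['pixels'][...,::-1]
    if crop: a,b,c,d=crop; im=im[b:d,a:c]
    cv2.imwrite('pics/'+f,cv2.resize(im,None,fx=k,fy=k))
E
python3 - <<'E'
from h import *
print(get_obs())
a=snap('top');b=snap('scene')
np.savez('s0.npz',top=a['xyz'],scene=b['xyz'],tp=a['pixels'],sp=b['pixels'])
save(a,'top0.png');save(b,'scene0.png')
for s in(a,b):print(np.round(s['T'],3),s['fx'])
E
```

```text
{'clock': 0.0, 'joint_pos': array([ 8.70375297e+01,  2.05911832e+01,  6.33520437e-01, -2.12895207e-02,
       -7.01346022e+01, -1.65061154e+01]), 'qvel': array([-0.02348414, -0.02185071,  0.11956677,  0.06027105,  0.04142362,
       -0.05104814]), 'tau': array([ 7.02877533e-04, -5.82715344e+01,  2.93062645e+01,  6.99704692e+00,
        6.97860582e-03, -1.33429407e-04]), 'tool_pos': array([0.22483472, 0.63593673, 0.22561992]), 'orientation': array([-1.79992972e+02, -9.41493912e-02, -1.09475842e+02]), 'force': array([-0.32092616, -0.31449147, -0.10352492]), 'moment': array([ 0.01134494, -0.01963189, -0.02014818]), 'opening': 0.08764591960074608}
[[-0.008 -0.994  0.114  0.358]
 [-1.     0.008  0.003 -0.039]
 [-0.004 -0.114 -0.994  1.358]
 [ 0.     0.     0.     1.   ]] 462.7045644851829
[[ 0.187  0.75  -0.635  1.454]
 [ 0.982 -0.144  0.119 -0.213]
 [-0.002 -0.646 -0.763  1.186]
 [ 0.     0.     0.     1.   ]] 591.9062103215615
```

View pics/top0.png

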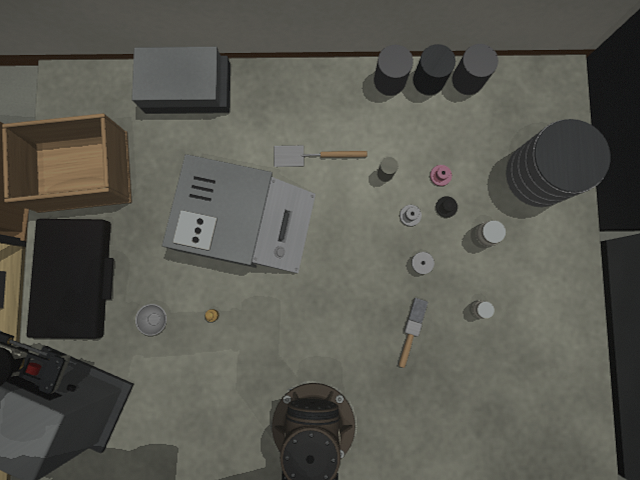

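View pics/scene0.png

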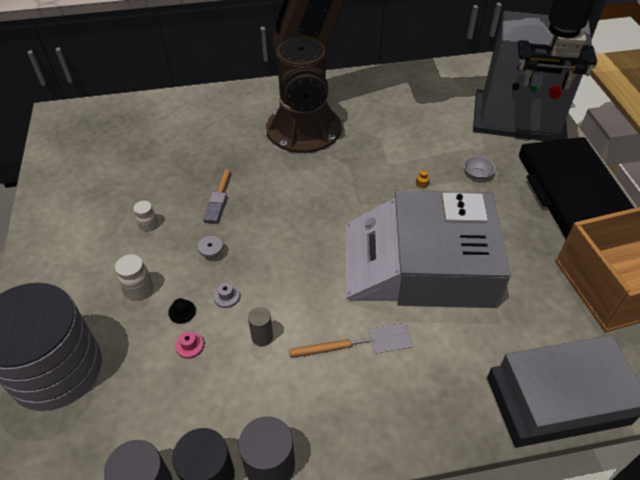

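The pictures show four hat-shaped things. In the top view they are plain steel hub up (410,215), plain steel hub down (423,263), black (446,207) and pink (441,175). I choose (410,215) and check it in a close crop. The cabinet front faces image right; the handle is at (286,225) and the button at (279,252).

Run:
```python
from h import *
z=np.load('s0.npz');x=z['top'];sx=z['scene']
im=z['tp'][...,::-1];c1=cv2.resize(im[150:290,370:510],(560,560),interpolation=cv2.INTER_CUBIC)
cv2.imwrite('pics/crop0.png',c1)
for n,(u,v) in dict(up=(410,215),down=(423,263),black=(446,207),pink=(441,175),handle=(286,225),btn=(279,252),core=(387,170),jarL=(492,232)).items():
    print(n,np.round(x[v,u],3))
# slope plane: fit from both cameras
for nm,P,(u0,v0,u1,v1) in (('top',x,(255,180,315,272)),('scene',sx,(348,215,400,298))):
    p=P[v0:v1,u0:u1].reshape(-1,3);p=p[(p[:,2]>.03)&(p[:,2]<.11)]
    best=None;rng=np.random.default_rng(0)
    for _ in range(500):
        a=p[rng.choice(len(p),3,False)];n=np.cross(a[1]-a[0],a[2]-a[0]);n/=np.linalg.norm(n)+1e-12
        i=abs((p-a[0])@n)<.002
        if best is None or i.sum()>best.sum():best=i
    q=p[best];c=q.mean(0);n=np.linalg.svd(q-c)[2][2];n*=np.sign(n[2])
    print(nm,len(p),best.sum(),'n',n,'tilt',np.degrees(np.arccos(n[2])),'az',np.degrees(np.arctan2(n[1],n[0])),'c',c)
# casing top rect
for nm,P in(('top',x),('scene',sx)):
    m=np.abs(P[...,2]-.132)<.006
    m=m&(P[...,1]>.0)&(P[...,1]<.6)&(P[...,0]<.8)&(P[...,0]>.25);q=P[m][:,:2].astype(np.float32)
    print(nm,len(q),cv2.minAreaRect(q),P[m][:,2].mean())
# platens: points
for nm,P in(('top',x),('scene',sx)):
  for n,g in (('up',x[215,410]),('down',x[263,423])):
    q=P.reshape(-1,3);q=q[np.hypot(*(q[:,:2]-g[:2]).T)<.05]
    for lo,hi in((.006,.015),(.03,.042)):
        w=q[(q[:,2]>lo)&(q[:,2]<hi)]
        if len(w)>5:print(nm,n,lo,len(w),cv2.minEnclosingCircle(w[:,:2].astype(np.float32)),np.median(w[:,2]))
```

```text
up [ 0.591 -0.283  0.041]
down [ 0.453 -0.317  0.038]
black [ 0.615 -0.39   0.034]
pink [ 0.711 -0.379  0.032]
handle [0.561 0.072 0.067]
btn [0.484 0.09  0.077]
core [ 0.711 -0.213  0.093]
jarL [ 0.532 -0.497  0.097]
top 3156 1873 n [-0.13440969 -0.62178503  0.77156815] tilt 39.50508324881419 az -102.1977996023934 c [0.56110244 0.08254937 0.07109236]
scene 3341 1885 n [-0.1446067  -0.62844838  0.76429152] tilt 40.15599604390392 az -102.95826890621915 c [0.58449623 0.07990892 0.07032756]
top 7374 ((0.6225170493125916, 0.36148136854171753), (0.4716220796108246, 0.260049968957901), 77.398681640625) 0.13132933775497055
scene 7637 ((0.6254338026046753, 0.36349546909332275), (0.47174185514450073, 0.2663167715072632), 77.52597045898438) 0.13066698226711154
top up 0.006 202 ((0.589497983455658, -0.2837797701358795), 0.04514165595173836) 0.009636947365098347
top up 0.03 116 ((0.5965472459793091, -0.2924330234527588), 0.018335485830903053) 0.035776114546237414
top down 0.006 6 ((0.4475535452365875, -0.3185080289840698), 0.04523716866970062) 0.007117932630222978
top down 0.03 382 ((0.45439302921295166, -0.31787893176078796), 0.032034553587436676) 0.03549096738411772
scene up 0.006 220 ((0.6008602380752563, -0.2901034355163574), 0.03243673965334892) 0.00877138519551568
scene up 0.03 150 ((0.6016269326210022, -0.28855422139167786), 0.019618986174464226) 0.034083776107791786
scene down 0.03 359 ((0.45695269107818604, -0.3163507580757141), 0.034136973321437836) 0.03412384080000974
```

View pics/crop0.png

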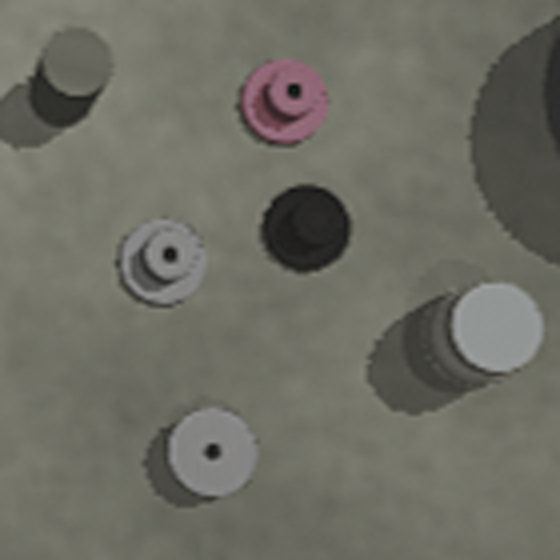

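The crop confirms it: plain steel hub up at crop (162,262), centre about (0.599,-0.290). The hub-down one is at crop (213,452). The black and pink hats are decoys. Next I fit the cabinet frame.

```bash
cat >> h.py <<'E'
yaw=np.radians(77.45); xc=np.array([np.cos(yaw),np.sin(yaw),0]); yc=np.array([-xc[1],xc[0],0]); zc=np.array([0,0,1.])
t=np.radians(40); n=-np.sin(t)*xc+np.cos(t)*zc; up=np.cos(t)*xc+np.sin(t)*zc   # slope normal, up-slope
def go(pos,Rt):
    "shift mm and rotvec deg from present pose"
    T=T_tool(); print('shift',np.round((pos-T[:3,3])*1000,1),'rv',np.round(np.degrees(R.from_matrix(Rt@T[:3,:3].T).as_rotvec()),2))
Rslope=np.stack([-up,np.cross(-n,-up),-n],1)
E
python3 - <<'E'
from h import *
z=np.load('s0.npz')
for nm in('top','scene'):
    P=z[nm].reshape(-1,3);m=(abs(P[:,2]-.132)<.006)
    a=P@xc;b=P@yc
    m&=(abs(a-.48)<.2)&(abs(b+.53)<.2)
    A,B=a[m],b[m]
    print(nm,m.sum(),'x',np.percentile(A,[0,.5,1,50,99,99.5,100]).round(3),'y',np.percentile(B,[0,.5,1,50,99,99.5,100]).round(3))
    # slope region relative
    m=(abs(a-.2)<.12)&(abs(b+.53)<.2)&(P[:,2]>.02)&(P[:,2]<.112)
    B=b[m];print('slope y',np.percentile(B,[1,3,50,97,99]).round(3))
    # plane x offset: points on slope: P.n const
    d=P[m]@n; h,e=np.histogram(d,bins=np.arange(-.2,.2,.002));i=h.argmax();q=d[abs(d-e[i]-.001)<.002].mean()
    # slope point in cab: (-.002,.117): -sin*( ox-.002)+cos*.117=q
    print('ox along xc',(np.cos(t)*.117-q)/np.sin(t)+.002)
    btn=P[m][(d>q+.006)&(d<q+.012)];print(len(btn),np.median(btn,0), btn@yc if len(btn)<15 else np.percentile(btn@yc,[5,50,95]))
E
```

```text
top 6317 x [0.28  0.281 0.282 0.372 0.496 0.667 0.679] y [-0.659 -0.657 -0.656 -0.546 -0.401 -0.4   -0.399]
slope y [-0.647 -0.642 -0.525 -0.412 -0.409]
ox along xc 0.2582813119980939
53 [0.48737812 0.08506821 0.07176384] [-0.56756867 -0.45678516 -0.44626978]
scene 6569 x [0.28  0.281 0.282 0.377 0.499 0.672 0.679] y [-0.665 -0.663 -0.661 -0.563 -0.405 -0.403 -0.398]
slope y [-0.663 -0.662 -0.58  -0.422 -0.415]
ox along xc 0.26159912317807704
44 [0.48947876 0.08844869 0.0719971 ] [-0.46804506 -0.45872134 -0.44773136]
```

```bash
cat >> h.py <<'E'
O=.26*xc-.532*yc
H=O-.0635*xc+.066*zc   # slope surface at handle
E
python3 - <<'E'
from h import *
print(H,H+.075*yc); go(H+.04*yc+.17*n,Rslope)
E
```

```text
[0.56198658 0.07620589 0.066     ] [0.48877857 0.09250276 0.066     ]
shift [ 274.3 -657.8  -29.5] rv [ 38.55 -11.05   6.64]
```

```bash
python3 -m pendant '[[[25,-60,20,0,0,0],[50,-120,30,0,0,0],[75,-180,40,4,-1,1],[100,-240,40,8,-2,1],[125,-300,40,12,-3,2],[150,-360,40,16,-4,3],[175,-420,30,22,-6,4],[200,-480,20,28,-8,5],[225,-540,0,33,-9,6],[250,-600,-15,38.5,-11,6.6]]]' 1
python3 -m pendant '[[[24,-58,-15,0,0,0],[24,-58,-15,0,0,0],[24,-58,-15,0,0,0]]]'
python3 - <<'E'
from h import *
print(get_obs()['joint_pos'])
go(H+.04*yc+.17*n,Rslope)
s=snap('wrist');np.savez('w1.npz',x=s['xyz'],p=s['pixels']);save(s,'w1.png')
E
```

```text
clock: 1.35
tool_pos: [0.429, 0.1348, 0.2314]
orientation: [178.2, 35.6, -103.7]
force: [-0.3, 0.1, -0.8]
opening: 0.0004
clock: 1.72
tool_pos: [0.4524, 0.0772, 0.215]
orientation: [177.9, 35.4, -104.1]
force: [-0.6, 0.1, 0.6]
opening: 0.0001
[  1.69111833   1.759567   -19.22887426 -38.30808271 -66.1192414
  90.03473001]
shift [ 46.8 -98.9 -18.8] rv [ 4.12 -2.72  0.2 ]
```

View pics/w1.png

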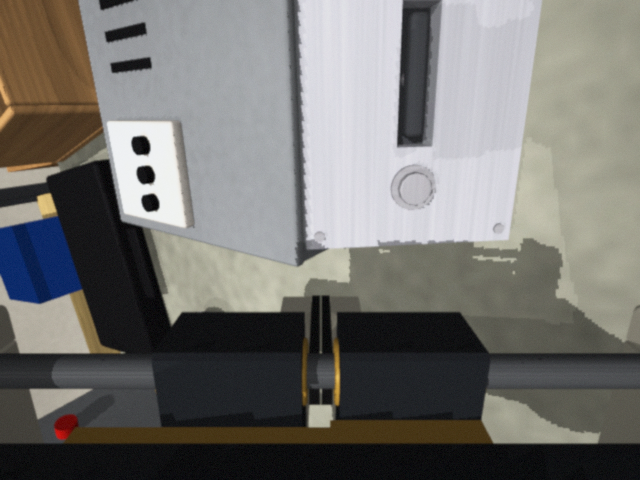

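The wrist view shows the button at about (415,188) and the flush handle's recess at (417,75) with its lower end at y=147. I measure the button from here.

Run:
```python
from h import *
x=np.load('w1.npz')['x']
P=x[150:225,380:450].reshape(-1,3);P=P[~np.isnan(P[:,0])]
h=(P-H)@n; print('slope offset',np.median(h[abs(h)<.006]))
r=P-H;h0=np.median(h[abs(h)<.006]);m=(h-h0>.005)&(h-h0<.012)
u,v=(r[m]@up),(r[m]@yc);print(m.sum(),'btn up,yc',cv2.minEnclosingCircle(np.c_[u,v].astype(np.float32)),u.mean(),v.mean())
# recess: points below
P=x[0:150,395:445].reshape(-1,3);r=P-H;h=r@n;m=(h-h0<-.005);print('recess up',np.percentile(r[m]@up,[2,98]),'yc',np.percentile(r[m]@yc,[2,98]))
```

```text
slope offset 0.0006531556778895964
838 btn up,yc ((-0.0018925076583400369, 0.07566668093204498), 0.012062214314937592) -0.0013061298718272313 0.075338933235788
recess up [-0.01546985  0.00523813] yc [-0.04517307  0.0468846 ]
```

```bash
echo 'H=H+.0006*yc-.0017*up+.0007*n' >> h.py
python3 - <<'E'
from h import *
go(H+.075*yc+.029*n,Rslope); print(n*1000)
E
```

```text
shift [  31.6   -5.3 -127.8] rv [ 4.12 -2.65  0.1 ]
[-139.67229058 -627.42932862  766.04444312]
```

```bash
python3 -m pendant '[[[12,-2,-40,4.1,-2.6,0.1],[24,-4,-90,4.1,-2.6,0.1],[31.6,-5.3,-127,4.1,-2.6,0.1],[31.6,-5.3,-127,4.1,-2.6,0.1],[31.6,-5.3,-127,4.1,-2.6,0.1]]]'
python3 - <<'E'
from h import *
go(H+.075*yc+.029*n,Rslope);print(get_obs()['joint_pos'])
E
```

```text
clock: 2.4
tool_pos: [0.4843, 0.0734, 0.0902]
orientation: [-179.9, 40.0, -102.3]
force: [0.9, 0.0, 0.9]
opening: 0.0001
shift [-0.5 -0.7 -2.5] rv [ 0.05  0.08 -0.14]
[ -4.91858074  15.9199672  -21.68292098 -48.90277283 -57.66575535
 111.78664685]
```

```bash
python3 -m pendant '[[[2,10,-14,0,0,0],[2.5,12,-17,0,0,0],[3,14,-19,0,0,0],[3.2,15,-20.5,0,0,0],[3.4,16,-22,0,0,0]]]'
python3 - <<'E'
from h import *
T=T_tool();r=T[:3,3]-H;print('n,up,yc',r@n,r@up,r@yc,get_obs()['force']@n)
E
```

```text
clock: 3.02
tool_pos: [0.4874, 0.0887, 0.0674]
orientation: [-180.0, 40.0, -102.5]
force: [-2.0, 0.1, 5.3]
opening: 0.0005
n,up,yc 0.00292435758913822 -0.00048657278183870554 0.07495531738099125 4.296951322461751
```

```bash
python3 -m pendant '[[[0.2,1,-1.2,0,0,0],[0.2,1,-1.2,0,0,0],[-1,-6,8,0,0,0],[-7,-31,38,0,0,0],[-15,-69,84,0,0,0],[-15,-69,84,0,0,0],[-15,-69,84,0,0,0]]]'
python3 - <<'E'
from h import *
s=snap('wrist');x=s['xyz'];save(s,'w2.png')
r=x.reshape(-1,3)-H;h=r@n;u=r@up;v=r@yc
m=(abs(u)<.06)&(abs(v)<.06)&(h>.02)&(h<.05);print('bar',m.sum(),np.median(h[m]),'up',np.percentile(u[m],[2,50,98]),'yc',np.percentile(v[m],[2,50,98]))
go(H+.060*n,Rslope);go(H+.008*n,Rslope)
E
```

```text
clock: 3.9
tool_pos: [0.4724, 0.0193, 0.1509]
orientation: [-180.0, 40.0, -102.6]
force: [0.2, -0.2, -0.1]
opening: 0.0004
bar 3272 0.0333681255143665 up [-0.00682071 -0.00031202  0.0063948 ] yc [-0.03728411 -0.00278688  0.03743085]
shift [ 80.5  17.3 -38.9] rv [ 0.01 -0.05  0.01]
shift [ 87.8  50.  -78.7] rv [ 0.01 -0.05  0.01]
```

```bash
python3 -m pendant '[[[40,5,-5,0,0,0],[80.5,17.3,-38.9,0,0,0],[81,18,-40,0,0,0],[81,18,-40,0,0,0],[84,33,-59,0,0,0],[87.7,49,-78,0,0,0],[87.7,49,-78,0,0,0],[87.7,49,-78,0,0,0]]]' -1
python3 - <<'E'
from h import *
T=T_tool();r=T[:3,3]-H;print('n,up,yc',r@n,r@up,r@yc,get_obs()['joint_pos'])
go(H+.009*n,Rslope)
E
```

```text
clock: 4.95
tool_pos: [0.5601, 0.0679, 0.0736]
orientation: [-179.9, 40.0, -102.5]
force: [0.1, 0.1, 0.8]
opening: 0.0749
n,up,yc 0.010574195439376535 9.633154392852967e-05 -0.0005823109387959908 [ -4.65349418  22.62412153 -13.79799914 -48.42233986 -58.23635341
 110.47351355]
shift [-0.4  1.  -1.3] rv [ 0.06  0.04 -0.03]
```

```bash
python3 -m pendant '[[[0,0,0,0,0,0],[0,0,0,0,0,0],[0,0,0,0,0,0],[0,0,0,0,0,0],[0,0,0,0,0,0],[0,0,0,0,0,0]]]' 1
python3 -m pendant '[[[0,0,0,1.4,6.27,-7.66],[0,0,0,2.8,12.55,-15.3],[0,0,0,4.2,18.8,-23],[0,0,0,5.6,25.1,-30.6],[0,0,0,7,31.4,-38.3],[0,0,0,8.4,37.6,-46],[0,0,0,9.8,43.9,-53.6],[0,0,0,10.5,47.1,-57.4],[0,0,0,10.5,47.1,-57.4],[0,0,0,10.5,47.1,-57.4]]]'
python3 - <<'E'
from h import *
o=get_obs();T=T_tool();print(o['force'],o['moment'],o['joint_pos'],np.degrees(R.from_matrix(T[:3,:3]@Rslope.T).as_rotvec())@n)
E
```

```text
clock: 5.7
tool_pos: [0.5601, 0.0684, 0.0725]
orientation: [180.0, 40.0, -102.6]
force: [0.8, 0.0, 0.6]
opening: 0.0257
clock: 6.95
tool_pos: [0.5587, 0.0685, 0.0721]
orientation: [140.9, 9.5, 179.3]
force: [-5.2, -0.2, 0.1]
opening: 0.0138
[-5.23103641 -0.16998094  0.10099865] [-2.43655611  1.84410933  1.18992763] [ -4.7087445   22.80543271 -13.82993521 -48.50558925 -58.39711621
  35.74234907] -74.89094381697859
```

```bash
python3 -m pendant '[[[0,0,0,0.56,2.5,-3.06],[0,0,0,0.56,2.5,-3.06],[0,0,0,0.56,2.5,-3.06]]]'
python3 - <<'E'
from h import *
o=get_obs();T=T_tool();print(o['force'],o['moment'],o['moment']@n,o['opening'],np.degrees(R.from_matrix(T[:3,:3]@Rslope.T).as_rotvec())@n)
s=snap('wrist');save(s,'w3.png')
s=snap('scene');save(s,'s3.png',(300,170,460,320),4)
E
```

```text
clock: 7.32
tool_pos: [0.5586, 0.0684, 0.072]
orientation: [140.5, 7.0, 176.2]
force: [-6.0, -1.2, 0.1]
opening: 0.0143
[-5.97603579 -1.16640757  0.12679788] [-2.60377961  1.51652154  1.65114376] 0.6770152673091031 0.014266941715417618 -78.81303801258963
```

View pics/w3.png

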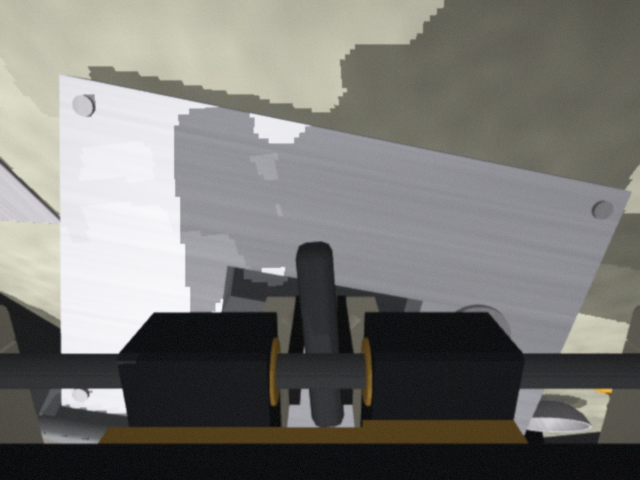

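The moment about the spindle rose from 0.09 to 0.68 N m over the last 4°, and the bar sits slightly askew in the jaws at (318,330), so the handle is at its stop. Now I pull.

```bash
python3 -m pendant '[[[-2,-10,0,0,0,0],[-6,-28,0,0,0,0],[-11,-48,0,0,0,0],[-15,-68,0,0,0,0],[-20,-88,0,0,0,0],[-24,-108,0,0,0,0],[-28,-128,0,0,0,0],[-32,-144,0,0,0,0],[-34,-152,0,0,0,0],[-34,-152,0,0,0,0]]]'
python3 - <<'E'
from h import *
o=get_obs();print(o['force'],o['opening'],(o['tool_pos']-H)@xc)
E
```

```text
clock: 8.68
tool_pos: [0.5251, -0.0831, 0.0721]
orientation: [140.3, 6.9, 176.0]
force: [-2.8, 6.1, -4.6]
opening: 0.0144
[-2.83489009  6.0888174  -4.55148515] 0.014418208334945018 -0.16175038350537918
```

```bash
python3 -m pendant '[[[-0.7,-3,0,0,0,0],[-0.7,-3,0,0,0,0],[-0.7,-3,0,0,0,0]]]'
python3 -m pendant '[[[0,1,0,0,0,0],[0,1,0,-0.5,-2.2,2.7],[0,1,0,-0.5,-2.2,2.7],[0,1,0,-0.5,-2.2,2.7],[0,1,0,-0.5,-2.2,2.7]]]' -1
python3 - <<'E'
from h import *
o=get_obs();print(o['force'],o['opening'],(o['tool_pos']-H)@xc)
E
```

```text
clock: 9.05
tool_pos: [0.525, -0.0832, 0.0722]
orientation: [140.1, 6.9, 176.0]
force: [1.9, 16.5, -7.9]
opening: 0.0145
clock: 9.68
tool_pos: [0.5256, -0.086, 0.0727]
orientation: [140.9, 9.2, 178.7]
force: [0.1, 1.1, 0.4]
opening: 0.0588
[0.14924652 1.09115669 0.41106892] 0.058829134488106005 -0.1644545926945313
```

```bash
echo 'Rdown=np.stack([yc,np.cross(-zc,yc),-zc],1)' >> h.py
python3 -m pendant '[[[-4,-20,24,0,0,0],[-10,-44,54,0,0,0],[-14,-63,77,0,0,0],[-14,-63,77,0,0,0]]]'
python3 - <<'E'
from h import *
go(np.array([.599,-.31,.19]),Rdown);print(get_obs()['joint_pos'])
E
```

```text
clock: 10.18
tool_pos: [0.5122, -0.1504, 0.1513]
orientation: [141.0, 9.4, 178.7]
force: [-0.6, 1.3, -0.2]
opening: 0.0872
shift [  86.8 -159.6   38.7] rv [-37.65  13.72 -13.95]
[-25.96144145  21.65290432  -4.89030432 -39.77958711 -77.81043754
  41.74895444]
```

```bash
python3 -m pendant '[[[20,-40,20,-7,3,-3],[40,-75,30,-15,5.5,-5.5],[60,-110,38,-23,8.5,-8.5],[80,-140,38,-31,11.5,-11.5],[87,-160,38,-37.6,13.7,-14],[87,-160,38,-37.6,13.7,-14],[87,-160,38,-37.6,13.7,-14],[87,-160,38,-37.6,13.7,-14]]]'
python3 - <<'E'
from h import *
s=snap('wrist');save(s,'w4.png');t_=snap('top');save(t_,'t4.png',(200,140,460,300),3)
for nm,P in(('wrist',s['xyz']),('top',t_['xyz'])):
  q=P.reshape(-1,3);q=q[np.hypot(q[:,0]-.599,q[:,1]+.29)<.05]
  for lo,hi in((.006,.015),(.03,.042)):
    w=q[(q[:,2]>lo)&(q[:,2]<hi)]
    if len(w)>5: print(nm,lo,len(w),cv2.minEnclosingCircle(w[:,:2].astype(np.float32)),w.mean(0))
go(np.array([.599,-.289,.09]),Rdown)
# drawer platen in top view: expected
e=O-.072*xc;print('exp drawer platen',e)
q=t_['xyz'].reshape(-1,3);w=q[(np.hypot(*(q[:,:2]-e[:2]).T)<.045)&(abs(q[:,2]-.051)<.006)]
print(len(w),cv2.minEnclosingCircle(w[:,:2].astype(np.float32)) if len(w) else '',w.mean(0))
E
```

```text
clock: 11.18
tool_pos: [0.598, -0.3088, 0.1875]
orientation: [179.7, -0.1, 167.3]
force: [0.2, 0.3, 0.4]
opening: 0.0875
wrist 0.006 2258 ((0.5985981225967407, -0.2923421561717987), 0.03201458230614662) [ 0.59755922 -0.29800311  0.00960848]
wrist 0.03 1429 ((0.5986208319664001, -0.29240772128105164), 0.017969675362110138) [ 0.59846734 -0.29327132  0.03551392]
top 0.006 161 ((0.6055091023445129, -0.2866740822792053), 0.04084688425064087) [ 0.59706124 -0.28313295  0.00982891]
top 0.03 111 ((0.596044659614563, -0.2916690707206726), 0.01870349980890751) [ 0.59717746 -0.29125379  0.03534999]
shift [  0.9  20.1 -97.8] rv [-0.26 -0.07  0.16]
exp drawer platen [0.5601396  0.06790899 0.        ]
382 ((0.5591951608657837, 0.060436684638261795), 0.03807320073246956) [0.55657227 0.06581636 0.05043062]
```

View pics/w4.png

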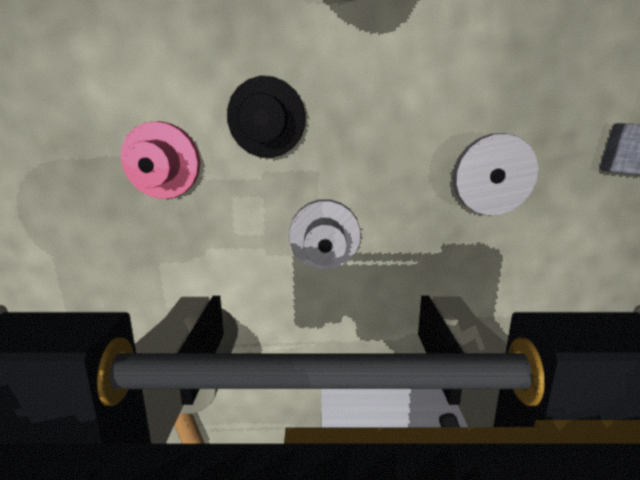

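View pics/t4.png

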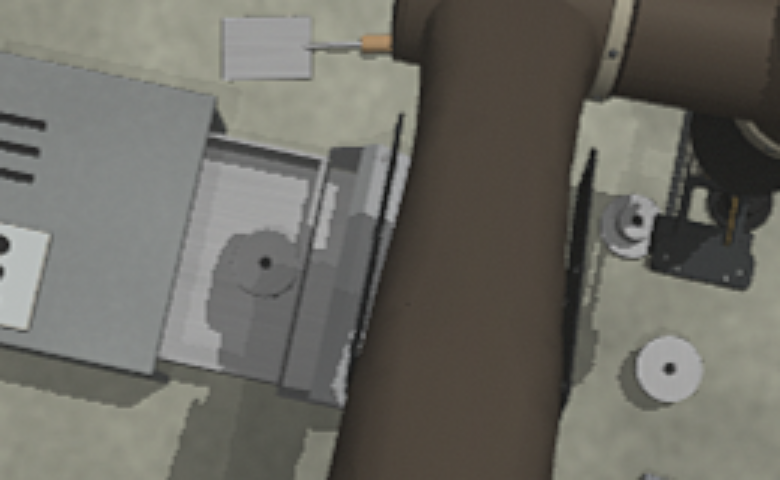

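The wrist view shows the target platen's hub at (325,245), between black (267,115), pink (160,160) and the hub-down one (497,175). The top view shows the drawer open, with the platen in the drawer at crop (265,262). I go down on the hub.

```bash
python3 -m pendant '[[[0.6,16.4,-50,-0.2,0,0.1],[0.6,16.4,-100,-0.2,0,0.1],[0.6,16.4,-140,-0.2,0,0.1],[0.6,16.4,-160,-0.2,0,0.1],[0.6,16.4,-172,-0.2,0,0.1],[0.6,16.4,-172,-0.2,0,0.1],[0.6,16.4,-172,-0.2,0,0.1]]]'
python3 - <<'E'
from h import *
go(np.array([.5986,-.2924,.014]),Rdown)
E
```

```text
clock: 12.15
tool_pos: [0.5998, -0.2926, 0.0168]
orientation: [-180.0, -0.0, 167.4]
force: [1.3, 0.7, 0.5]
opening: 0.0875
shift [-1.2  0.2 -2.8] rv [ 0.01 -0.01  0.  ]
```

```bash
python3 -m pendant '[[[-1.2,0.2,-2.5,0,0,0],[-1.2,0.2,-2.5,0,0,0],[-1.2,0.2,-2.5,0,0,0],[-1.2,0.2,-2.5,0,0,0],[-1.2,0.2,-2.5,0,0,0],[-1.2,0.2,-2.5,0,0,0],[-1.2,0.2,-2.5,0,0,0],[-1.2,0.2,-2.5,0,0,0]]]' 1
python3 -m pendant '[[[0,0,20,0,0,0],[0,0,60,0,0,0],[0,0,110,0,0,0],[0,0,160,0,0,0],[0,0,190,0,0,0],[0,0,190,0,0,0]]]'
```

```text
clock: 13.15
tool_pos: [0.5978, -0.292, 0.013]
orientation: [-180.0, -0.1, 167.4]
force: [-0.0, -0.0, 0.7]
opening: 0.0354
clock: 13.9
tool_pos: [0.5988, -0.2922, 0.2054]
orientation: [180.0, 0.1, 167.5]
force: [0.1, 0.4, -4.5]
opening: 0.0355
```

```bash
python3 -m pendant '[[[-3,30,8,0,0,0],[-8,80,15,0,0,0],[-13,130,15,0,0,0],[-18,180,15,0,0,0],[-23,230,15,0,0,0],[-28,280,15,0,0,0],[-34,330,15,0,0,0],[-38,370,15,0,0,0],[-40,390,15,0,0,0],[-40,390,15,0,0,0]]]'
python3 -m pendant '[[[0,0,0,0,0,0],[0,0,0,0,0,0]]]'
python3 - <<'E'
from h import *
s=snap('wrist');save(s,'w5.png');e=O-.072*xc
q=s['xyz'].reshape(-1,3);w=q[(np.hypot(*(q[:,:2]-e[:2]).T)<.05)&(abs(q[:,2]-.051)<.004)]
print(len(w),cv2.minEnclosingCircle(w[:,:2].astype(np.float32)),np.median(w[:,2]))
E
```

```text
clock: 15.15
tool_pos: [0.557, 0.0988, 0.2165]
orientation: [-179.9, -0.2, 167.5]
force: [0.1, 0.1, -4.4]
opening: 0.0353
clock: 15.4
tool_pos: [0.5578, 0.097, 0.2177]
orientation: [-180.0, -0.1, 167.4]
force: [0.1, 0.3, -3.9]
opening: 0.0351
4605 ((0.561552882194519, 0.05801133066415787), 0.04034824296832085) 0.05058892078594418
```

View pics/w5.png

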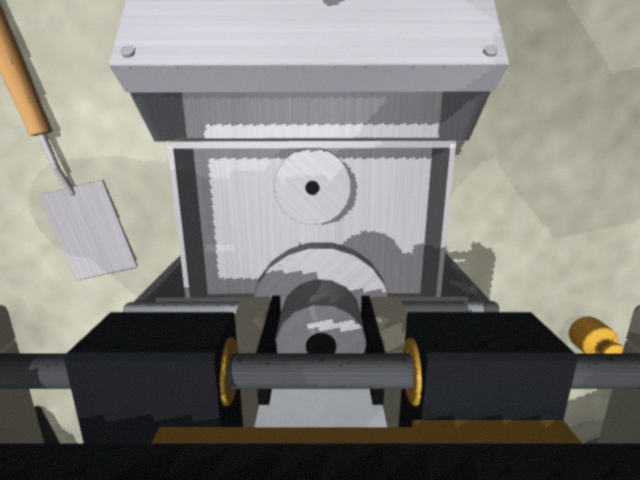

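The wrist view shows the drawer platen's flat face at (312,187), about 38 px in radius, with the held platen's hub at (320,345). I measure the face's centre from its pixels.

Run:
```python
from h import *
s=snap('wrist');X=s['xyz'];m=np.zeros((480,640),bool);m[145:232,268:358]=1
m&=abs(X[...,2]-.0505)<.004
c,l,st,ce=cv2.connectedComponentsWithStats(m.astype(np.uint8));i=1+st[1:,4].argmax();w=X[l==i]
C,r=cv2.minEnclosingCircle(w[:,:2].astype(np.float32));print(st[i],C,r,w.mean(0))
C2=w[:,:2].mean(0)
# held platen hub, pixels near
q=X[270:350,240:400].reshape(-1,3);tz=get_obs()['tool_pos'];
for lo,hi in((-.007,.002),(.018,.028)):
    k=q[(q[:,2]-tz[2]>lo)&(q[:,2]-tz[2]<hi)]-tz
    k=k[np.hypot(k[:,0],k[:,1])<.045]
    if len(k):print('held',lo,len(k),cv2.minEnclosingCircle(k[:,:2].astype(np.float32)),np.median(k[:,2]))
print('hole',X[187,312])
go(np.array([*C,.10]),Rdown); print('expected',O-.072*xc)
```

```text
[ 274  148   77   76 4601] (0.5583226680755615, 0.0660555511713028) 0.03193409740924835 [0.55820774 0.06525059 0.05062605]
held -0.007 2896 ((-0.0013961335644125938, -0.008988521993160248), 0.03035237267613411) -0.00339765099777066
held 0.018 4776 ((-0.0016100658103823662, -0.012738646939396858), 0.03118545189499855) 0.022475811817884397
hole [0.55868241 0.06634403 0.04994998]
shift [   0.5  -31.  -117.9] rv [-0.01 -0.12  0.07]
expected [0.5601396  0.06790899 0.        ]
```

```bash
python3 -m pendant '[[[0,-15,0,0,0,0],[0.4,-30.7,-10,0,0,0],[0.4,-30.7,-50,0,0,0],[0.4,-30.7,-90,0,0,0],[0.4,-30.7,-120,0,0,0],[0.4,-30.7,-138,0,0,0],[0.4,-30.7,-140,0,0,0],[0.4,-30.7,-140,0,0,0],[0.4,-30.7,-140,0,0,0]]]'
python3 - <<'E'
from h import *
go(np.array([.558,.0663,.0645]),Rdown)
E
```

```text
clock: 16.62
tool_pos: [0.5588, 0.0673, 0.079]
orientation: [180.0, -0.0, 167.4]
force: [0.2, -0.5, -3.2]
opening: 0.0355
shift [ -0.8  -1.  -14.5] rv [-0.05 -0.02  0.  ]
```

```bash
python3 -m pendant '[[[-0.6,-0.8,-6,0,0,0],[-0.6,-0.8,-10,0,0,0],[-0.6,-0.8,-12.5,0,0,0],[-0.6,-0.8,-14,0,0,0],[-0.6,-0.8,-14,0,0,0],[-0.6,-0.8,-14,0,0,0]]]'
```

```text
clock: 17.38
tool_pos: [0.5577, 0.0665, 0.0641]
orientation: [-180.0, -0.1, 167.5]
force: [-0.1, -1.2, -3.4]
opening: 0.0352
```

```bash
python3 -m pendant '[[[0,0,-0.5,0,0,0],[0,0,-1,0,0,0],[0,0,-1,0,0,0]]]'; python3 -m pendant '[[[0,0,-0.6,0,0,0],[0,0,-0.6,0,0,0]]]'
```

```text
clock: 17.75
tool_pos: [0.5578, 0.0665, 0.0639]
orientation: [180.0, -0.1, 167.5]
force: [-3.9, 0.5, 5.7]
opening: 0.0351
clock: 18.0
tool_pos: [0.5578, 0.0666, 0.0639]
orientation: [180.0, -0.1, 167.5]
force: [-5.1, -0.2, 11.1]
opening: 0.0355
```

Contact is felt at TCP z 0.064, as expected. I ease off, release and retreat upward.

```bash
python3 -m pendant '[[[0,0,1,0,0,0],[0,0,1,0,0,0]]]'; python3 -m pendant '[[[0,0,0,0,0,0],[0,0,0,0,0,0],[0,0,0,0,0,0],[0,0,0,0,0,0],[0,0,0,0,0,0],[0,0,0,0,0,0]]]' -1
python3 -m pendant '[[[0,0,15,0,0,0],[0,0,45,0,0,0],[0,0,90,0,0,0],[0,10,140,0,0,0],[0,32,150,0,0,0],[0,32,150,0,0,0],[0,32,150,0,0,0]]]'
python3 - <<'E'
from h import *
s=snap('wrist');save(s,'w6.png');X=s['xyz'];e=np.array([.5585,.066])
q=X.reshape(-1,3);q=q[np.hypot(*(q[:,:2]-e).T)<.04]
for lo,hi in((.056,.066),(.081,.093)):
    w=q[(q[:,2]>lo)&(q[:,2]<hi)];print(len(w),cv2.minEnclosingCircle(w[:,:2].astype(np.float32)),np.median(w[:,2]),w[:,2].std())
s=snap('scene');save(s,'s6.png')
E
```

```text
clock: 18.25
tool_pos: [0.5578, 0.0665, 0.0639]
orientation: [180.0, -0.1, 167.5]
force: [-3.5, 0.0, 5.9]
opening: 0.0349
clock: 19.0
tool_pos: [0.5576, 0.0665, 0.0634]
orientation: [-180.0, -0.1, 167.4]
force: [0.7, 0.5, -0.1]
opening: 0.0862
clock: 19.88
tool_pos: [0.5569, 0.0983, 0.2127]
orientation: [-179.9, -0.2, 167.5]
force: [-0.1, 0.2, -1.4]
opening: 0.0873
3461 ((0.5576498508453369, 0.061784081161022186), 0.03636873885989189) 0.060660222446795364 0.0014485467988427923
1869 ((0.5584598183631897, 0.06621779501438141), 0.018064970150589943) 0.08664126202514161 0.0008801301221199552
```

View pics/w6.png

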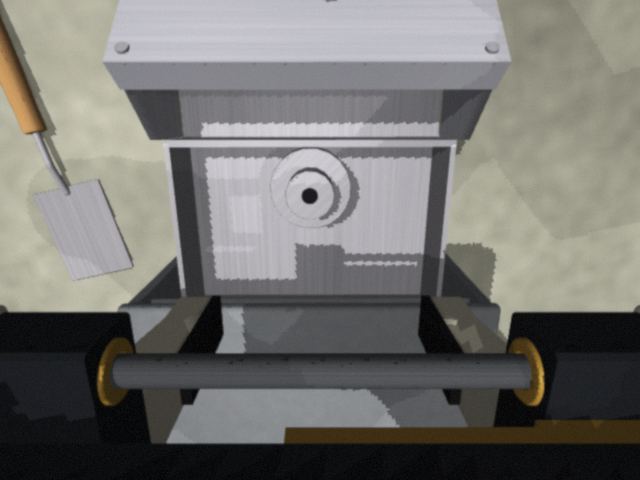

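View pics/s6.png

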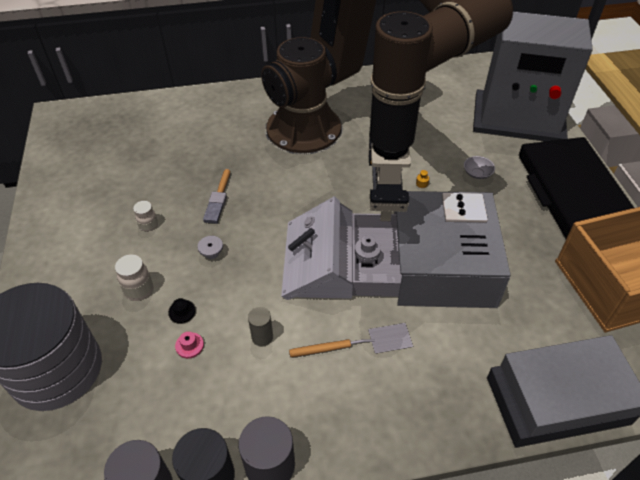

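```bash
python3 -c "
from plant import *
print(close_job(), get_obs()['clock'])"
```

```text
the job is handed in; nothing more can be done
the job is handed in; nothing more can be done
```

The job is done and handed in at about 20 s on the robot clock, against the 61 s limit.

- **Release:** I pressed the button fully in. The handle popped out, with the bar top measured 33 mm above the front (34 mm expected).
- **Handle:** I turned it clockwise about 75°. Over 4° more the moment rose from 0.09 to 0.68 N m, so it is at its stop.
- **Drawer:** I pulled it out 155 mm. It held against 16.5 N without moving further, so it is fully out.
- **Platen:** I gripped the plain steel hub-up platen by its hub and set it hub up on the drawer platen. I felt contact at the expected height before letting go.

**Last checks**
- **Centring:** The hub centre measured (0.5585, 0.0662) m. The drawer platen's face measured (0.5583, 0.0661) m before placing, so they agree to about 0.2 mm.
- **Height:** The hub top is at 86.6 mm (87 mm expected), so the flat faces meet.
- **Flange check:** The circle fit on the placed flange was off (radius 36 mm instead of 32 mm). I put this down to other drawer points caught in the fit and relied on the hub instead.
- **Scene:** The final overview shows the drawer open, the gripper clear, and the other platen and loose things where they were. I judged that last point by eye and did not measure it.

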